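Gauge a potted module and clip it into the dock of its thickness

TASK

Pinch the black and yellow power module across its thickness to gauge it, and put it in the one of the three spring-clip docks on the green board made for that thickness. Press it down until the delicate brass contacts at the bottom are made, without overloading them, so that it stands upright and fully home with the clip gripping it, then let go; leave the circuit board, the transformer and the screwdriver where they are.

Things in the scene. Friction and masses are not known exactly. Their poses are not given: they have to be found in the camera images.
- module: Potted power module, half black, half yellow: upright block standing on the table, 60 mm long (its x), 70 mm tall (z), about 150 g. Its thickness (its y) is anywhere from 18 to 36 mm, differs each time and must be gauged by pinching the two big faces. Origin: middle of the lower edge of the black face; the block extends from there to +y by its thickness.
- dock_s: Fixed clip dock with white end cheeks, for modules 18 to 24 mm thick, either face to the wall. Bay open upward, 70 mm long (x) between cheeks 24 mm high; the fixed aluminium wall is the plane y = 0, 47 mm high, top flared 4 mm back; the clip faces it from +y; module length along x. Origin: on the dock's underside below the wall's inner face, mid-length. Bay floor at z = 3 mm.
- dock_s_clip: Sprung steel clip of the white dock, 50 mm wide, 16 to 48 mm high, flared 10 mm outward above 29 mm. At rest 16.6 mm from the wall; yields to +y by 8.8 mm at most, pressing 3 N plus 0.3 N per mm. Too thin a module stands loose, too thick does not enter. Its friction holds a module part way: pushing it down takes some 1 to 12 N, most at the flare. Origin: same as the dock's.
- dock_s_contacts: Delicate brass contact block in the bottom of the white dock; the module is home when it rests on it. Its top is set anywhere from 6 to 20 mm above the dock's underside (differs each time, not shown by this pose: feel for it). Its top gives 2 mm on a spring: 1 N at first, 7 N fully down. A push over 4 N on it makes contact; over 15 N ruins it. Origin: same as the dock's.
- dock_m: Fixed clip dock with blue end cheeks, for modules 24 to 30 mm thick, either face to the wall. Bay open upward, 70 mm long (x) between cheeks 24 mm high; the fixed aluminium wall is the plane y = 0, 47 mm high, top flared 4 mm back; the clip faces it from +y; module length along x. Origin: on the dock's underside below the wall's inner face, mid-length. Bay floor at z = 3 mm.
- dock_m_clip: Sprung steel clip of the blue dock, 50 mm wide, 16 to 48 mm high, flared 10 mm outward above 29 mm. At rest 22.6 mm from the wall; yields to +y by 8.8 mm at most, pressing 3 N plus 0.3 N per mm. Too thin a module stands loose, too thick does not enter. Its friction holds a module part way: pushing it down takes some 1 to 12 N, most at the flare. Origin: same as the dock's.
- dock_m_contacts: Delicate brass contact block in the bottom of the blue dock; the module is home when it rests on it. Its top is set anywhere from 6 to 20 mm above the dock's underside (differs each time, not shown by this pose: feel for it). Its top gives 2 mm on a spring: 1 N at first, 7 N fully down. A push over 4 N on it makes contact; over 15 N ruins it. Origin: same as the dock's.
- dock_l: Fixed clip dock with orange end cheeks, for modules 30 to 36 mm thick, either face to the wall. Bay open upward, 70 mm long (x) between cheeks 24 mm high; the fixed aluminium wall is the plane y = 0, 47 mm high, top flared 4 mm back; the clip faces it from +y; module length along x. Origin: on the dock's underside below the wall's inner face, mid-length. Bay floor at z = 3 mm.
- dock_l_clip: Sprung steel clip of the orange dock, 50 mm wide, 16 to 48 mm high, flared 10 mm outward above 29 mm. At rest 28.6 mm from the wall; yields to +y by 8.8 mm at most, pressing 3 N plus 0.3 N per mm. Too thin a module stands loose, too thick does not enter. Its friction holds a module part way: pushing it down takes some 1 to 12 N, most at the flare. Origin: same as the dock's.
- dock_l_contacts: Delicate brass contact block in the bottom of the orange dock; the module is home when it rests on it. Its top is set anywhere from 6 to 20 mm above the dock's underside (differs each time, not shown by this pose: feel for it). Its top gives 2 mm on a spring: 1 N at first, 7 N fully down. A push over 4 N on it makes contact; over 15 N ruins it. Origin: same as the dock's.
- pcb: Loose green circuit board 100 x 75 mm with components, 22 mm high in all, lying flat; bystander. Origin at the centre of its underside.
- transformer: Loose small yellow and black transformer, 36 x 30 x 32 mm; bystander. Origin at the centre of its underside.
- screwdriver: Loose screwdriver lying on the table; bystander.
There are look-alikes about, which are no part of the job. What is shaped like the module but orange is not meant.

How it is judged:
On the way, in this order (a step that is already met when the one before it is completed fails the run):
1. the module is lifted clear of the table (height (world z) of module above 0.03 m), for 0.1 s.
2. the module is pressed on a dock's contact block with more than 4 N ((contact force between module and dock_s_contacts above 4 N or contact force between module and dock_m_contacts above 4 N or contact force between module and dock_l_contacts above 4 N)), for 0.05 s.
At the end, for the whole second after the job is handed in: The module, at rest and released, stands in a dock whose clip presses it with over 1.5 N (it suits the thickness) and rests on its contact block with over 0.5 N: foot 1 to 21.5 mm over the dock's underside, within 6.5 mm of mid-length, tilted under 0.06 rad, within 0.08 rad of the dock's yaw (((z of module in the frame of dock_s between 0.001 and 0.0215 m and x of module in the frame of dock_s between -0.0065 and 0.0065 m and y of module in the frame of dock_s between -0.004 and 0.042 m and angle between the y axis of module and the y axis of dock_s, either way round below 0.08 rad and angle between module's own z axis and vertical below 0.06 rad and contact force between module and dock_s_clip above 1.5 N and contact force between module and dock_s_contacts above 0.5 N) or (z of module in the frame of dock_m between 0.001 and 0.0215 m and x of module in the frame of dock_m between -0.0065 and 0.0065 m and y of module in the frame of dock_m between -0.004 and 0.042 m and angle between the y axis of module and the y axis of dock_m, either way round below 0.08 rad and angle between module's own z axis and vertical below 0.06 rad and contact force between module and dock_m_clip above 1.5 N and contact force between module and dock_m_contacts above 0.5 N) or (z of module in the frame of dock_l between 0.001 and 0.0215 m and x of module in the frame of dock_l between -0.0065 and 0.0065 m and y of module in the frame of dock_l between -0.004 and 0.042 m and angle between the y axis of module and the y axis of dock_l, either way round below 0.08 rad and angle between module's own z axis and vertical below 0.06 rad and contact force between module and dock_l_clip above 1.5 N and contact force between module and dock_l_contacts above 0.5 N)) and linear speed of module below 0.01 m/s and contact force between the fingers and module below 0.1 N); the robot touches nothing.
It fails at once if the module presses on a dock's contact block with more than 15 N (contact force between module and dock_s_contacts above 15 N or contact force between module and dock_m_contacts above 15 N or contact force between module and dock_l_contacts above 15 N).
It fails at once if the module is forced against a dock with more than 80 N in all (contact force between module and dock_s above 80 N or contact force between module and dock_m above 80 N or contact force between module and dock_l above 80 N).
It fails at once if the circuit board, transformer or screwdriver is pushed more than 20 mm away (distance of any of pcb, transformer, screwdriver from where it was at the start of the episode above 0.02 m).
It also fails if it takes over 51 s, if anything falls off the work surface, if the arm or the gripper's body presses on something with over 40 N, if the wrist force passes 120 N, or if a joint passes its speed limit or range.

ROBOT

A 7-joint arm with a two-finger parallel gripper is mounted at the origin on the work surface. World frame = base frame: x ahead of the robot, y to its left, z up, the work surface at z = 0. Lengths are in m, angles in rad, forces in N, time in s.
With the tool pointing down it reaches from about 0.4 to 0.85 m from the base axis. Payload 10.4 kg.
Tool frame: the origin (TCP) lies on the centre line of the jaws, within the pads' length; the fingertips stand 17 mm ahead of it and the grasp point (between the pads) lies 2 mm behind it (manip.tcp_to_tips is the distance from the TCP to the fingertips, in m); z points along the fingers, x is the direction in which the jaws open and shut, and the axes are right-handed (so a half turn about z gives the same grasp; the last joint's range is limited). The gripper opens to 85 mm and grips with 20 to 120 N. Pads are 22 mm wide; open, the fingers measure 114 mm over their backs; the gripper's body (76 mm by 85 mm) begins 54 mm behind the grasp point. The pads swing forward as they close: fully open they stand 13 mm farther back than shut.
Start: joints at [-1.35, 0.332, -0.065, 1.46, 0.022, 1.35, -0.088], TCP at [0.151, 0.607, 0.248] pointing down, gripper open.
Joint ranges: [-2.6, 2.6], [-0.5, 2.12], [-1.47, 1.34], [0.16, 2.42], [-1.27, 4.41], [0.06, 2.06], [-2.6, 2.6]. Speed limits (rad/s): [2.22, 2.22, 2.79, 2.79, 3.14, 3.14, 3.14].

INTERFACE

Orientations are given as a unit quaternion [x, y, z, w].
In Python, from workcell import manip gives the robot as it stands.
- The arm moves only by the shell command python3 -m pendant 'ROWS' [FORCE]. ROWS is JSON, a list of rows, each a list of 3 entries, a list of its own where there are three numbers: the shift along the world's x, y, z in cm, then the turn, a rotation vector about the world's x, y, z in degrees, then the closure in counts, from 0 (fully open) to 255 (shut). A call has 1 to 12 rows; each row shifts and turns the pose as measured when the row begins; what a row does not reach is not made up. A row lasts 1/8 s, in which the tool goes at most 62.5 mm and 10.7 degrees, less where a joint would pass 70% of its speed; a pose out of reach is approached as far as the arm can. A call is refused whole if a number of a shift passes 6.25 or a number of a turn 10.7, either way. A call with a gripper value outside its range is refused whole. The fingers move at their own pace and stop on an object; FORCE is the grip in N (left out, the last holds). Time passes only in rows, so rows that do not move let the fingers close. It gives the time, the measured TCP pose, the force and the opening at its end, in the units of the state.
- manip.get_obs(): the state, without advancing time (a new reading comes with each control period).
- manip.camera(name): name is "scene" or "top" or "wrist"; returns a dict with "pixels" (384x512x3 uint8, red, green, blue), "range_z" (384x512 float32, m along the optical axis (not along the pixel's ray), 0 where there is no reading), "K" (3x3 intrinsics, pixels), "origin" and "rotation" of the camera in the world; the wrist camera has in their place "hand_eye" (4x4, takes a point from camera to tool coordinates, whose origin is the TCP and whose axes are the tool frame's). Camera axes: x right, y down, z forward; pixel columns grow to the right and rows downward; lengths in m; the calibration is good to about 2 mm. The wrist camera is an equidistant fisheye: a pixel r from the principal point sees the ray r / f radians off the axis. A picture is of the moment at which its call begins: read the wrist's pose just before it.
- manip.hand_in(): hands the job in, once; it reports no verdict.
The state is a dict: "clock": time; "joint_pos": joint angles; "joint_velocities": joint speeds; "tau": joint torques, N m; "position": TCP position; "ee_rot": TCP orientation; "ft_force": force on the tool from outside, world axes, zero at the start; "torque": the same for the moment, N m; "grip_width": opening from 0.0 (shut) to 1.0 (fully open).
Only numpy, scipy, OpenCV 4.12 (cv2) and the standard library are available. Lean on these libraries where they do the work, as an engineer would, in place of code of your own. Each camera call takes 0.05 s, during which the arm holds its last target.

## Working session

There is one attempt and no reset: what is moved stays moved. The work goes in short steps, Python scripts to look and compute and a shell command to move; the robot and the scene stay as the last step left them, time stands still between calls to the robot, and variables do not carry over. Pictures are saved under pics/ and viewed, and the job is handed in when it is done.

```bash
mkdir -p pics; ls
cat > h.py <<'E'
import numpy as np,cv2
from workcell import manip
def save(n,img): cv2.imwrite('pics/'+n+'.png',cv2.cvtColor(img,cv2.COLOR_RGB2BGR))
def world(c,u,v,z=None):
    K=c['K'];d=np.array([(u-K[0,2])/K[0,0],(v-K[1,2])/K[1,1],1.]);R=np.array(c['rotation']);o=np.array(c['origin'])
    r=R@d
    if z is None: s=c['range_z'][int(v),int(u)]
    else: s=(z-o[2])/r[2]
    return o+s*r
def cloud(c):
    K=c['K'];h,w=c['range_z'].shape;v,u=np.mgrid[:h,:w];z=c['range_z']
    P=np.stack([(u-K[0,2])/K[0,0]*z,(v-K[1,2])/K[1,1]*z,z],-1)
    return P@np.array(c['rotation']).T+np.array(c['origin'])
E
python3 - <<'E'
from h import *
import pickle
for n in ['scene','top']:
    c=manip.camera(n);save(n,c['pixels']);pickle.dump(c,open(n+'.pkl','wb'));print(n,c['origin'],c['rotation'],c['K'])
o=manip.get_obs();print(o)
E
```

```text
pics
scene [0.96799592 0.35602297 0.9247218 ] [ 0.42442242  0.86726751 -0.2370722  -0.10728213] [[460.28222543   0.         255.28597927]
 [  0.         460.28222543 191.26141592]
 [  0.           0.           1.        ]]
top [0.34428295 0.02838158 1.05656501] [ 0.7061712  -0.701831    0.06516529 -0.06714885] [[452.83003434   0.         250.49939261]
 [  0.         452.83003434 199.29587206]
 [  0.           0.           1.        ]]
{'clock': 0.1, 'joint_pos': array([-1.3495979 ,  0.33283681, -0.06469084,  1.46081006,  0.02158006,
        1.34991445, -0.08850339]), 'joint_velocities': array([-0.00086122, -0.00271076,  0.00121605, -0.0009263 , -0.00133343,
        0.00109471,  0.00028949]), 'tau': array([ 6.87637094e-04, -6.26742983e+01,  4.86522610e-02, -3.92428243e+01,
        1.63470057e-02,  6.93818321e-03, -2.61454346e-06]), 'position': array([0.15079714, 0.6062267 , 0.24760046]), 'ee_rot': array([ 7.87841423e-01,  6.15877817e-01, -4.89605454e-04,  4.07750058e-04]), 'ft_force': array([ 0.69634787, -0.29203371, -0.36274694]), 'torque': array([ 0.02917886, -0.03974922,  0.02370362]), 'grip_width': 0.9991407309236372}
```

View pics/scene.png

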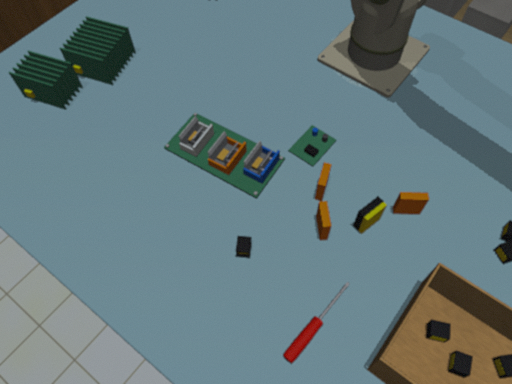

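View pics/top.png

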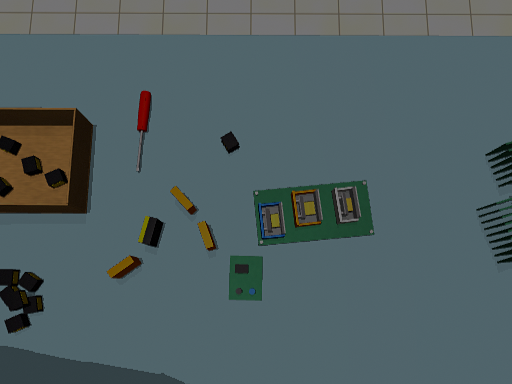

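```bash
sed -i 's/^import numpy as np,cv2/import numpy as np,cv2\nfrom scipy.spatial.transform import Rotation as Ro/; s/np.array(c\[.rotation.\])/Ro.from_quat(c["rotation"]).as_matrix()/' h.py
python3 - <<'E'
from h import *
import pickle
c=pickle.load(open('scene.pkl','rb'));W=cloud(c)
print(W[150,256],W[300,100])
c=pickle.load(open('top.pkl','rb'));W=cloud(c)
print(W[150,256],W[300,100])
im=c['pixels'];save('topbig',cv2.resize(im[:, :],(800,600),interpolation=cv2.INTER_CUBIC))
E
```

```text
[ 0.48553672 -0.03683689  0.04547058] [ 0.95153039 -0.08127078 -0.00291476]
[6.66193383e-01 1.94448060e-02 5.44603188e-04] [0.30885689 0.37358021 0.00037693]
```

Run:
```python
from h import *
import pickle
c=pickle.load(open('top.pkl','rb'));im=c['pixels']
a=cv2.resize(im[170:300,90:280],(760,520),interpolation=cv2.INTER_CUBIC);save('tc1',a)
b=cv2.resize(im[170:255,245:380],(800,504),interpolation=cv2.INTER_CUBIC);save('tc2',b)
c2=pickle.load(open('scene.pkl','rb'));im=c2['pixels']
save('sc1',cv2.resize(im[100:240,160:440],(800,400),interpolation=cv2.INTER_CUBIC))
W=cloud(c);hsv=cv2.cvtColor(c['pixels'],cv2.COLOR_RGB2HSV)
reg=np.zeros(hsv.shape[:2],bool);reg[205:255,135:168]=1
m=reg&(W[...,2]>0.06)&(W[...,2]<.08)
P=W[m];print(len(P),P.mean(0),P[:,2].min(),P[:,2].max())
r=cv2.minAreaRect((P[:,:2]*1000).astype(np.float32));print(r,cv2.boxPoints(r))
yel=m&(hsv[...,0]>22)&(hsv[...,0]<35)&(hsv[...,1]>150)&(hsv[...,2]>80)
print('yel',yel.sum(),W[yel].mean(0),'blk',W[m&~yel].mean(0))
for (u,v) in [(150,232),(182,200),(206,235),(123,267),(230,142),(245,278)]:
    print(u,v,W[v,u])
```

```text
364 [0.46156285 0.25664749 0.06964744] 0.06004205360634918 0.07506493240364454
((462.048828125, 257.56988525390625), (28.366207122802734, 60.076236724853516), 75.83914184570312) [[429.45367 251.16643]
 [487.70435 236.46909]
 [494.64398 263.97333]
 [436.3933  278.6707 ]]
yel 114 [0.46422243 0.26638191 0.06976771] blk [0.46035008 0.25220859 0.06959259]
150 232 [0.45711165 0.25110408 0.07064542]
182 200 [0.52916044 0.1839137  0.06835273]
206 235 [0.4514021  0.12854523 0.06955315]
123 267 [0.38106392 0.30622338 0.06890507]
230 142 [0.67538305 0.08106485 0.03351884]
245 278 [0.36031713 0.04342091 0.00359957]
```

View pics/tc1.png

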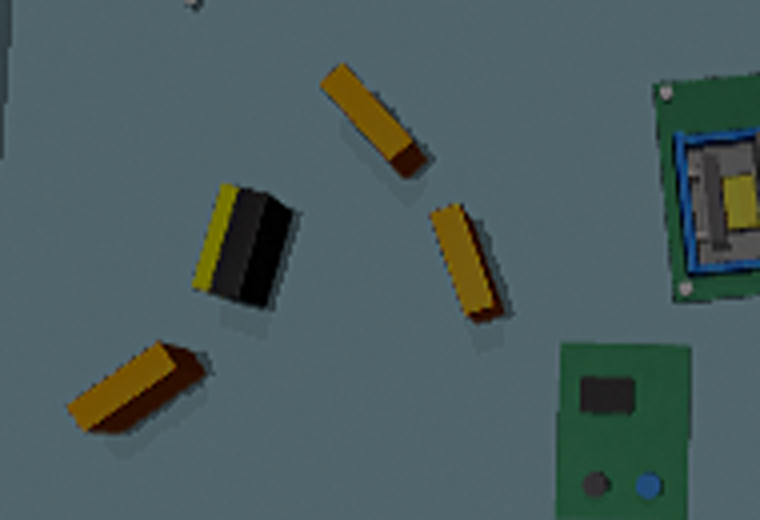

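View pics/tc2.png

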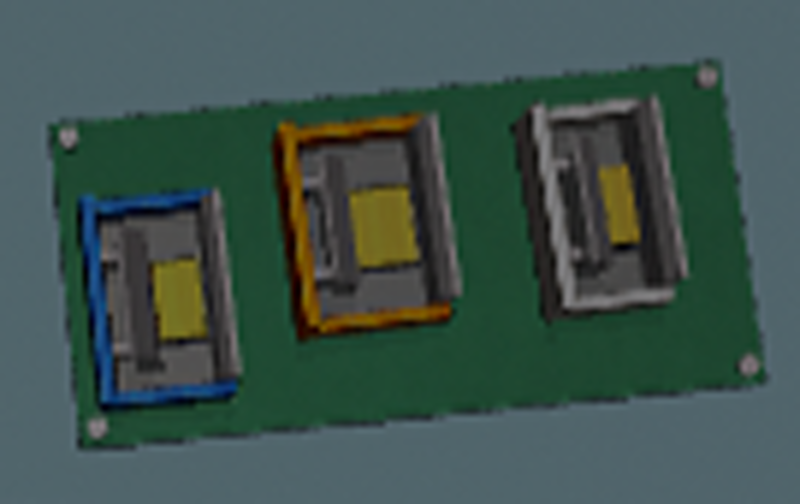

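View pics/sc1.png

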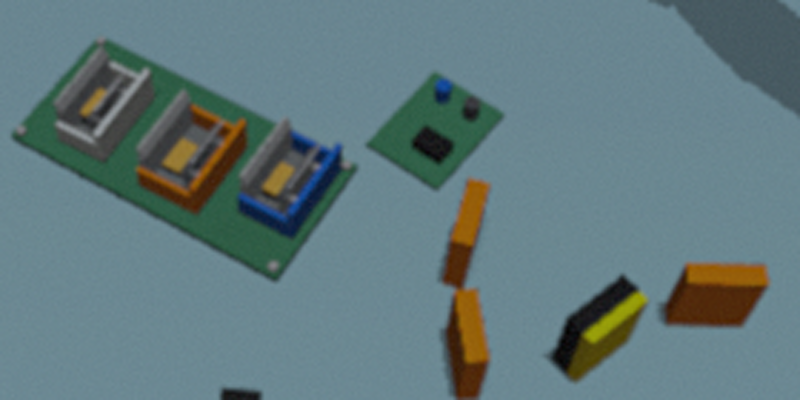

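Run:
```python
from h import *
import pickle
C={n:pickle.load(open(n+'.pkl','rb')) for n in ['top','scene']}
for n,c in C.items():
    W=cloud(c);hsv=cv2.cvtColor(c['pixels'],cv2.COLOR_RGB2HSV);H,S,V=[hsv[...,i].astype(int) for i in range(3)]
    # board
    board=(W[...,0]>.35)&(W[...,0]<.7)&(W[...,1]<.08)&(W[...,1]>-.3)
    g=board&(H>60)&(H<90)&(S>100)&(W[...,2]<.02)
    k,lab,st,ce=cv2.connectedComponentsWithStats(g.astype(np.uint8))
    for i in range(1,k):
        if st[i,4]>300:
            P=W[lab==i];r=cv2.minAreaRect((P[:,:2]*1000).astype(np.float32));print(n,'green',ce[i].round(),np.median(P[:,2]).round(4),np.round(r[0],1),np.round(r[1],1),round(r[2],1))
    for nm,(lo,hi) in dict(blue=(100,125),orange=(8,22)).items():
        m=board&(H>=lo)&(H<=hi)&(S>150)&(V>60)&(W[...,2]>.022)
        if nm=='orange': m&=(W[...,2]<.05)&(W[...,1]<.02)&(W[...,2]>.028)
        P=W[m]
        if len(P)<5: continue
        z=P[:,2];r=cv2.minAreaRect((P[:,:2]*1000).astype(np.float32));print(n,nm,len(P),np.percentile(z,[5,50,95]).round(4),np.round(r[0],1),np.round(r[1],1),round(r[2],1))
    m=board&(W[...,2]>.047)&(W[...,1]<.02)
    k,lab,st,ce=cv2.connectedComponentsWithStats(m.astype(np.uint8))
    for i in range(1,k):
        if st[i,4]>15:
            P=W[lab==i];r=cv2.minAreaRect((P[:,:2]*1000).astype(np.float32));print(n,'high',ce[i].round(),st[i,4],P[:,2].min().round(4),P[:,2].max().round(4),np.round(r[0],1),np.round(r[1],1),round(r[2],1))
```

```text
top green [316. 215.] 0.0081 [ 513.4 -114.1] [129.5 269.4] 5.8
top green [246. 269.] 0.0042 [381.   42.2] [59.3 75.8] 0.3
top blue 163 [0.0307 0.0434 0.0486] [491.6 -15. ] [79.8 51.7] 6.5
top orange 169 [0.0304 0.0359 0.0488] [521.  -94.4] [80.1 57. ] 7.5
top high [356. 201.] 107 0.0471 0.0577 [ 531.4 -206.7] [70.7  7.8] 7.4
top high [319. 205.] 99 0.0471 0.0591 [ 524.  -122.1] [69.4  6.8] 5.8
top high [344. 203.] 49 0.0472 0.0597 [ 527.7 -178.8] [50.3  7.4] 5.9
top high [301. 207.] 57 0.0471 0.0592 [519.1 -81.6] [48.9  7.9] 8.0
top high [282. 217.] 91 0.0473 0.0592 [493.8 -38.8] [69.8  6.8] 6.9
top high [266. 219.] 61 0.0475 0.0573 [490.   -4.5] [49.8  7. ] 6.6
scene green [223. 159.] 0.0056 [ 516.8 -113.3] [131.1 269.3] 5.9
scene green [308. 149.] 0.0017 [382.4  42.4] [73.1 65.2] 89.3
scene blue 220 [0.0236 0.0318 0.0453] [494.8 -12.8] [82.1 52.4] 4.7
scene orange 201 [0.0287 0.0369 0.0455] [524.9 -91.5] [80.8 54.8] 6.6
scene high [188. 127.] 77 0.0471 0.0555 [ 534.3 -206. ] [69.4  7.3] 7.7
scene high [198. 131.] 19 0.0491 0.0557 [ 530.2 -176. ] [48.5  3.7] 7.4
scene high [216. 143.] 75 0.0471 0.0555 [ 527.1 -121.2] [68.1  8. ] 8.8
scene high [252. 152.] 79 0.0471 0.0556 [497.3 -37.7] [71.7  7.7] 6.4
scene high [232. 150.] 25 0.0476 0.0565 [523.9 -79.4] [50.4  5.8] 7.4
scene high [265. 159.] 28 0.0474 0.0556 [494.3  -2.9] [47.2  5.4] 6.7
```

Look-alikes: orange blocks at top (182,200), (206,235) and (123,267); the small black/yellow blocks in the tray (top ~32,165) and pile (~15,295); the dark transformer (230,142). I choose top (150,232), the only half-black, half-yellow block at z≈0.07 and 60 mm long; the crop confirms this. The docks are yawed about +6°, with walls on the −y side and clips on +y.

```bash
python3 -m pendant '[[[3.9,-4.36,0],[0,0,0],0],[[3.9,-4.36,0],[0,0,0],0],[[3.9,-4.36,0],[0,0,0],0],[[3.9,-4.36,0],[0,0,0],0],[[3.9,-4.36,0],[0,0,0],0],[[3.9,-4.36,0],[0,0,0],0],[[3.9,-4.36,-1],[0,0,0],0],[[3.9,-4.36,-1],[0,0,0],0],[[0,0,0],[0,0,0],0]]'
python3 - <<'E'
from h import *
print(manip.tcp_to_tips)
o=manip.get_obs();print(o['position'],o['ee_rot'],o['ft_force'])
c=manip.camera('wrist');save('w1',c['pixels']);print(c['K'],c['hand_eye'])
E
```

```text
clock: 1.23
position: [0.4682, 0.2425, 0.2239]
ee_rot: [0.787, 0.616, -0.003, 0.001]
ft_force: [-0.2, 1.3, -0.4]
grip_width: 1.005
0.017
[0.46816297 0.24249279 0.22385757] [ 0.78746108  0.61635792 -0.00263706  0.00100525] [-0.17990225  1.32788204 -0.3772324 ]
[[297.31863964   0.         259.10665844]
 [  0.         297.31863964 190.4479271 ]
 [  0.           0.           1.        ]] [[ 9.99999830e-01 -2.24284409e-04  5.37697574e-04  2.22403166e-04]
 [ 7.84595106e-05  9.66365425e-01  2.57172820e-01 -6.48527736e-02]
 [-5.77292198e-04 -2.57172734e-01  9.66365279e-01 -1.26131600e-01]
 [ 0.00000000e+00  0.00000000e+00  0.00000000e+00  1.00000000e+00]]
```

```bash
cat >> h.py <<'E'
def wcloud(c,o):
    K=c['K'];h,w=c['range_z'].shape;v,u=np.mgrid[:h,:w];z=c['range_z']
    a=(u-K[0,2])/K[0,0];b=(v-K[1,2])/K[1,1];r=np.hypot(a,b)+1e-9
    t=np.tan(np.minimum(r,1.5));P=np.stack([a/r*t*z,b/r*t*z,z],-1)
    T=np.array(c['hand_eye']);P=P@T[:3,:3].T+T[:3,3]
    P=P@Ro.from_quat(o['ee_rot']).as_matrix().T+o['position']
    P[z<=0]=np.nan
    return P
E
python3 - <<'E'
from h import *
o=manip.get_obs();c=manip.camera('wrist')
W=wcloud(c,o);hsv=cv2.cvtColor(c['pixels'],cv2.COLOR_RGB2HSV);H,S,V=[hsv[...,i].astype(int) for i in range(3)]
m=(abs(W[...,0]-.4615)<.06)&(abs(W[...,1]-.2566)<.05)&(W[...,2]>.064)&(W[...,2]<.08)
P=W[m];print(len(P),np.percentile(P[:,2],[5,50,95]))
r=cv2.minAreaRect((P[:,:2]*1000).astype(np.float32));print(r)
E
```

```text
1787 [0.0690077  0.07030138 0.07147286]
((443.8059387207031, 266.0747985839844), (34.946319580078125, 104.17288208007812), 67.9767837524414)
```

View pics/w1.png

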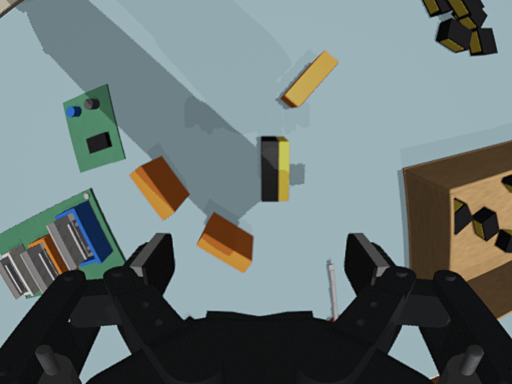

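The module is at (275,168) in the wrist view. It stands clear and nearly aligned with the jaws, and the nearest orange block is at (310,80). I'll isolate its component.

Run:
```python
from h import *
o=manip.get_obs();c=manip.camera('wrist')
W=wcloud(c,o)
m=np.zeros(W.shape[:2],bool);m[125:210,250:300]=1
m&=(W[...,2]>.064)&(W[...,2]<.08)
P=W[m];print(len(P),np.percentile(P[:,2],[5,50,95]))
r=cv2.minAreaRect((P[:,:2]*1000).astype(np.float32));print(r)
R=Ro.from_quat(o['ee_rot']).as_matrix();print(o['position'],R[:,0],R[:,2],o['ft_force'])
```

```text
1739 [0.06910503 0.07031077 0.07151642]
((462.8734436035156, 258.6006164550781), (27.51654815673828, 60.254844665527344), 76.40489196777344)
[0.46571089 0.24706469 0.22441119] [ 0.23376121  0.97228777 -0.00349017] [-0.00332341 -0.00279059 -0.99999058] [ 0.08184759  1.63955852 -0.16938136]
```

```bash
python3 -m pendant '[[[-0.2,0.9,-3],[0,0,0],0],[[0,0,-4],[0,0,0],0],[[0,0,-4],[0,0,0],0],[[0,0,-3],[0,0,0],0],[[0,0,0],[0,0,0],0],[[0,0,0],[0,0,0],0]]' 20
```

```text
clock: 2.12
position: [0.458, 0.2678, 0.0836]
ee_rot: [0.78, 0.626, 0.0, -0.002]
ft_force: [0.9, 1.0, -0.1]
grip_width: 0.999
```

Run:
```python
from h import *
o=manip.get_obs();print(o['position'],Ro.from_quat(o['ee_rot']).as_matrix()[:,0],Ro.from_quat(o['ee_rot']).as_matrix()[:,2])
```

```text
[0.45796345 0.26777898 0.08357227] [0.2156189  0.97647333 0.00288599] [-0.00174527  0.00334088 -0.9999929 ]
```

```bash
python3 -m pendant '[[[0.48,-0.93,-0.7],[0,0,-1.1],0],[[0,0,-0.7],[0,0,0],0],[[0,0,-0.6],[0,0,0],0],[[0,0,0],[0,0,0],0]]' 20
python3 - <<'E'
from h import *
o=manip.get_obs();print(o['position'],Ro.from_quat(o['ee_rot']).as_matrix()[:,0],Ro.from_quat(o['ee_rot']).as_matrix()[:,2])
E
```

```text
clock: 2.62
position: [0.4643, 0.2589, 0.065]
ee_rot: [0.786, 0.618, 0.003, -0.002]
ft_force: [-0.5, 1.1, 0.1]
grip_width: 1.002
[0.46434959 0.25890703 0.06502076] [0.23552567 0.97184663 0.00646369] [ 0.00170725  0.00623705 -0.99997909]
```

```bash
python3 -m pendant '[[[-0.1,0,-0.15],[-0.35,0.1,0],0],[[0,0,0],[0,0,0],0],[[0,0,0],[0,0,0],255],[[0,0,0],[0,0,0],255],[[0,0,0],[0,0,0],255],[[0,0,0],[0,0,0],255],[[0,0,0],[0,0,0],255],[[0,0,0],[0,0,0],255]]' 20
python3 - <<'E'
from h import *
o=manip.get_obs();print(o['position'],Ro.from_quat(o['ee_rot']).as_matrix()[:,0],Ro.from_quat(o['ee_rot']).as_matrix()[:,2],o['grip_width']*85)
E
```

```text
clock: 3.62
position: [0.4634, 0.2592, 0.0639]
ee_rot: [0.786, 0.618, 0.0, 0.0]
ft_force: [-0.4, -0.5, 0.3]
grip_width: 0.314
[0.46339595 0.25924108 0.06391486] [2.35245640e-01 9.71935929e-01 1.96044234e-04] [ 2.05571915e-04  1.51948628e-04 -9.99999967e-01] 26.66569950273196
```

Gauged: 26.7 mm, so the blue dock. Lifting now with a firmer grip.

```bash
python3 -m pendant '[[[0,0,0],[0,0,0],255],[[0,0,2],[0,0,0],255],[[0,0,4],[0,0,0],255],[[0,0,4],[0,0,0],255],[[0,0,2],[0,0,0],255],[[0,-3,0],[0,0,4],255],[[0,-5,0],[0,0,5],255],[[0,-5,0],[0,0,5],255],[[0,-3,0],[0,0,3],255],[[0,0,0],[0,0,0],255],[[0,0,0],[0,0,0],255]]' 45
python3 - <<'E'
from h import *
o=manip.get_obs();print(o['position'],Ro.from_quat(o['ee_rot']).as_matrix()[:,0],Ro.from_quat(o['ee_rot']).as_matrix()[:,2],o['grip_width']*85)
c=manip.camera('wrist');save('w2',c['pixels']);W=wcloud(c,o);np.save('w2.npy',W)
m=(abs(W[...,0]-.5)<.08)&(W[...,1]<.02)&(W[...,1]>-.07)&(W[...,2]>.0465)&(W[...,2]<.07)
k,lab,st,ce=cv2.connectedComponentsWithStats(m.astype(np.uint8))
for i in range(1,k):
  if st[i,4]>30:
    P=W[lab==i];r=cv2.minAreaRect((P[:,:2]*1000).astype(np.float32));print(ce[i].round(),st[i,4],P[:,2].max(),r)
E
```

```text
clock: 5.0
position: [0.4609, 0.0948, 0.1859]
ee_rot: [0.682, 0.731, -0.001, 0.0]
ft_force: [-0.3, 0.6, -1.4]
grip_width: 0.306
[0.46091303 0.09480822 0.18592744] [-0.0698886   0.99755424 -0.00105531] [-9.35382581e-04 -1.12342603e-03 -9.99998931e-01] 26.041478494693855
[165. 178.] 42 0.04784621483988705 ((460.7291259765625, 5.294281482696533), (11.633628845214844, 6.444535732269287), 6.202596187591553)
[123. 208.] 623 0.05679810334797622 ((494.8092041015625, -38.064422607421875), (70.84102630615234, 8.80023193359375), 5.674409866333008)
[154. 208.] 149 0.05789787036152369 ((491.2595520019531, -4.189250946044922), (50.77838897705078, 7.004449844360352), 6.497122287750244)
[171. 231.] 82 0.04805521505833585 ((512.5254516601562, 11.056718826293945), (32.4290657043457, 6.025796413421631), 6.260319232940674)
[108. 252.] 34 0.048069734822654225 ((547.763671875, -64.81576538085938), (17.42645263671875, 4.4998459815979), 7.690314769744873)
```

View pics/w2.png

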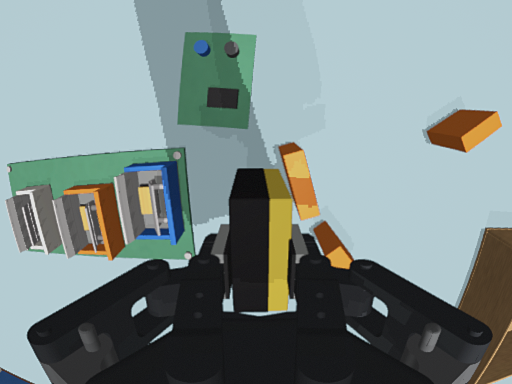

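Picture: the module is held squarely at (262,235). The blue dock is at (150,205), with its clip on the right and its wall on the left. Next I'll get the wall profile in the dock frame.

Run:
```python
from h import *
W=np.load('w2.npy').reshape(-1,3)
a=np.radians(6.1);R=np.array([[np.cos(a),np.sin(a)],[-np.sin(a),np.cos(a)]])
d=(W[:,:2]-[.4948,-.0381])@R.T*1000;z=W[:,2]*1000
for lo in range(4,60,3):
    s=(abs(d[:,0])<20)&(z>=lo)&(z<lo+3)&(abs(d[:,1])<60)
    h,e=np.histogram(d[s,1],bins=np.arange(-15,60,3));print(lo,h)
for lo in range(38,60,2):
    s=(abs(d[:,0])<30)&(z>=lo)&(z<lo+2)&(d[:,1]<15)&(d[:,1]>-10)
    if s.sum(): print(lo,s.sum(),np.percentile(d[s,1],[2,50,98]).round(1))
s=(abs(d[:,0])<80)&(z>45)&(abs(d[:,1])<8);print(np.percentile(d[s,0],[1,50,99]))
s=(z>45)&(abs(d[:,1]-34)<8)&(abs(d[:,0])<60);print(np.percentile(d[s,0],[1,50,99]))
```

```text
4 [0 0 0 0 0 0 0 0 0 0 0 0 0 0 0 0 0 0 0 0 0 2 3 4]
7 [ 0  0  0  0  0  0  0  0  0  0  0  0  0  3  1  0  0  0  0  0  0 46 92 90]
10 [ 0  0  0  0  0  3 17 15 14 13  0  0  4 62 69 30  0  0  0  0  0 27  0  0]
13 [ 0  0  0  0  0 12 10  2  6  3  0  0  0  6  1  0  0  0  0  0  0 32  0  0]
16 [ 0  0  0  0  0 16 37 32 27 32 23  0  0  0  0  0  0  0  0  0  0 26  0  0]
19 [ 0  0  0  0  0 28 26 37 40 38 43  0  0  0  0  0  0  0  0  0  0 34  0  0]
22 [ 0  0  0  0  0 30 11  0  0  0  0  0  0  0  5  0  0  0  0  0  0 31  0  0]
25 [ 0  0  0  0  0 25 12  0  0  0  0  0  0  0 32  0  0  0  0  0  0 35  0  0]
28 [ 0  0  0  0  0 23 17  0  0  0  0  0  0  0 33  1  0  1  0  0  0 39  0  0]
31 [ 0  0  0  0  0 28 21  0  0  0  0  0  0  0 32 19 16 14  1  0  0 37  0  0]
34 [ 0  0  0  0  0 31 16  0  0  0  0  0  0  1  7  9 13 10  5  0  0 39  0  0]
37 [ 0  0  0  0  0 35 12  0  0  0  0  0  0 11  0  0  0  0  0  0  0 39  0  0]
40 [ 0  0  0  0  0 27 12  0  0  0  0  0  0  1 14  0  0  0  0  0  0 34  0  0]
43 [ 0  0  0  0  0 36 29  0  0  0  0  0  0  0 15  4  0  0  0 21 31 49  0  0]
46 [ 0  0  0  0  0 76  6  0  0  0  0  0  0  0  0 11  0  0  0 29 79 37  0  0]
49 [ 0  0  0  0 10 80  0  0  0  0  0  0  0  0  0  4  2  0  0  0  0  0  0  0]
52 [ 0  0  0 18 65 28  0  0  0  0  0  0  0  0  0  0  8  2  0  0  0  0  0  0]
55 [ 0  0  0  3 63  9  0  0  0  0  0  0  0  0  0  0 32 57  0  0  0  0  0  0]
58 [0 0 0 0 0 0 0 0 0 0 0 0 0 0 0 0 0 0 0 0 0 0 0 0]
38 42 [2.  2.8 3.5]
40 49 [2.  2.7 3.6]
42 38 [2.4 2.9 3.4]
44 66 [1.7 2.9 3.7]
46 96 [0.8 2.3 3.5]
48 71 [0.4 1.5 2.9]
50 95 [-0.3  0.9  2.2]
52 105 [-4.1 -0.2  1.3]
54 163 [-4.  -1.6  0.9]
56 14 [-2.1 -0.5  0.1]
[-34.94463749  -1.24811905  34.16380373]
[-25.26601218  -3.2451684   23.97620635]
```

```bash
python3 -m pendant '[[[0.8,-2.5,0],[0,0,1],255],[[0.8,-3.5,0],[0,0,1],255],[[0.8,-3,0],[0,0,0],255],[[0.6,-1.8,0],[0,0,0],255],[[0,0,0],[0,0,0],255],[[0,0,0],[0,0,0],255],[[0,0,0],[0,0,0],255]]'
python3 - <<'E'
from h import *
o=manip.get_obs();r=Ro.from_quat(o['ee_rot']).as_matrix();print(o['position'],np.degrees(np.arctan2(r[1,0],r[0,0])),r[:,2],o['ft_force'])
E
```

```text
clock: 5.92
position: [0.4918, -0.0075, 0.185]
ee_rot: [0.664, 0.747, -0.001, -0.0]
ft_force: [-0.1, 0.3, -2.0]
grip_width: 0.297
[ 0.49179386 -0.00747408  0.18502211] 96.73830800761458 [-0.00219462 -0.00156121 -0.99999637] [-0.06449897  0.33118586 -2.02391616]
```

```bash
python3 -m pendant '[[[0.11,-1.4,-1],[0.1,-0.13,-0.6],255],[[0,0,-2],[0,0,0],255],[[0,0,-1.5],[0,0,0],255],[[0,0,0],[0,0,0],255],[[0,0,0],[0,0,0],255],[[0,0,0],[0,0,0],255]]'
python3 - <<'E'
from h import *
o=manip.get_obs();r=Ro.from_quat(o['ee_rot']).as_matrix();print(o['position'],np.degrees(np.arctan2(r[1,0],r[0,0])),r[:,2],o['ft_force'])
E
```

```text
clock: 6.68
position: [0.4929, -0.0229, 0.138]
ee_rot: [0.668, 0.744, 0.0, 0.0]
ft_force: [0.3, -0.3, -0.9]
grip_width: 0.3
[ 0.49286634 -0.02287377  0.13795589] 96.11890481545896 [ 8.68628299e-04  1.72426623e-04 -9.99999608e-01] [ 0.26864897 -0.30563825 -0.89469152]
```

```bash
python3 -m pendant '[[[0,0.1,0],[0,0,0],255],[[0,0,0],[0,0,0],255]]'
python3 - <<'E'
from h import *
o=manip.get_obs();print(o['position'],o['ft_force'])
c=manip.camera('wrist');a=cv2.resize(c['pixels'][120:330,150:360],(600,600));save('w3',a)
W=wcloud(c,o).reshape(-1,3)
a=np.radians(6.1);R=np.array([[np.cos(a),np.sin(a)],[-np.sin(a),np.cos(a)]])
d=(W[:,:2]-[.4948,-.0381])@R.T*1000-[-.5,2.9];z=W[:,2]*1000
for lo in list(range(8,60,4)):
    s=(z>=lo)&(z<lo+4)&(abs(d[:,1]+1)<8)&(abs(d[:,0])<34)
    if s.sum():print(lo,s.sum(),np.percentile(d[s],[2,50,98],axis=0).round(1).tolist())
print('module')
for lo in range(65,110,5):
    s=(z>=lo)&(z<lo+5)&(abs(d[:,1]-13)<22)&(abs(d[:,0])<50)
    if s.sum():print(lo,s.sum(),np.percentile(d[s],[2,50,98],axis=0).round(1).tolist())
c=manip.camera('scene');save('s3',cv2.resize(c['pixels'][80:220,180:340],(800,600)))
E
```

```text
clock: 6.92
position: [0.4934, -0.0217, 0.1387]
ee_rot: [0.668, 0.744, 0.001, 0.001]
ft_force: [0.3, 0.0, -0.7]
grip_width: 0.304
[ 0.4933582  -0.02166196  0.13870917] [ 0.25012818  0.04368515 -0.68564948]
8 106 [[-31.6, -8.7], [-25.0, 3.5], [-17.2, 7.0]]
12 48 [[-31.3, 0.1], [-23.1, 3.1], [-17.3, 6.2]]
24 15 [[-32.7, 0.0], [-27.4, 0.1], [-21.0, 0.1]]
28 2 [[-21.9, 0.1], [-21.6, 0.1], [-21.3, 0.2]]
36 11 [[-33.8, -0.0], [-30.2, 0.0], [-24.9, 0.1]]
40 5 [[-27.3, 0.1], [-24.2, 0.1], [-22.9, 0.1]]
44 17 [[-33.4, -1.0], [-29.0, -0.3], [-24.8, -0.2]]
48 36 [[-33.8, -2.4], [-29.2, -1.6], [-24.0, -0.7]]
52 129 [[-33.4, -6.4], [-25.2, -4.9], [-13.6, -2.5]]
56 16 [[-31.9, -5.6], [-26.3, -4.1], [-14.9, -3.9]]
module
75 42 [[-29.1, 0.2], [-28.7, 12.8], [-28.4, 24.7]]
80 71 [[-29.1, 0.7], [-28.8, 11.9], [-28.2, 25.8]]
85 60 [[-29.2, 0.4], [-28.7, 15.0], [-28.3, 26.1]]
90 84 [[-29.1, 1.2], [-28.8, 13.2], [-28.3, 26.2]]
95 83 [[-29.1, 0.9], [-28.8, 12.6], [-28.2, 26.1]]
100 92 [[-29.1, 0.8], [-28.8, 13.2], [-28.2, 26.5]]
105 96 [[-29.1, 0.8], [-28.8, 14.3], [-28.2, 25.8]]
```

View pics/w3.png

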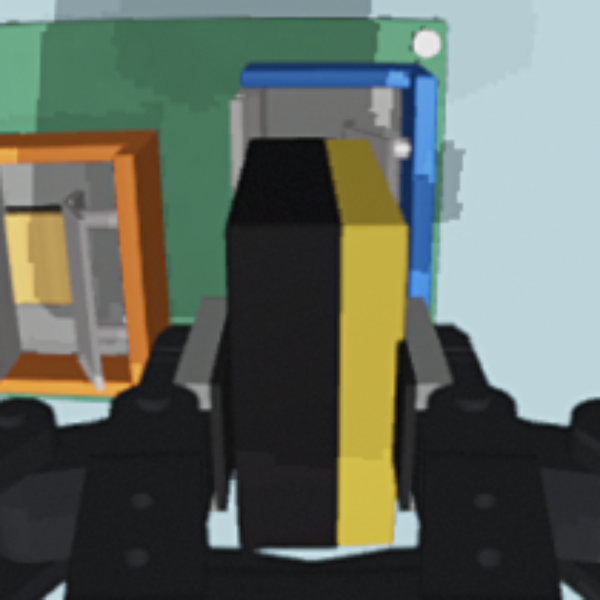

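View pics/s3.png

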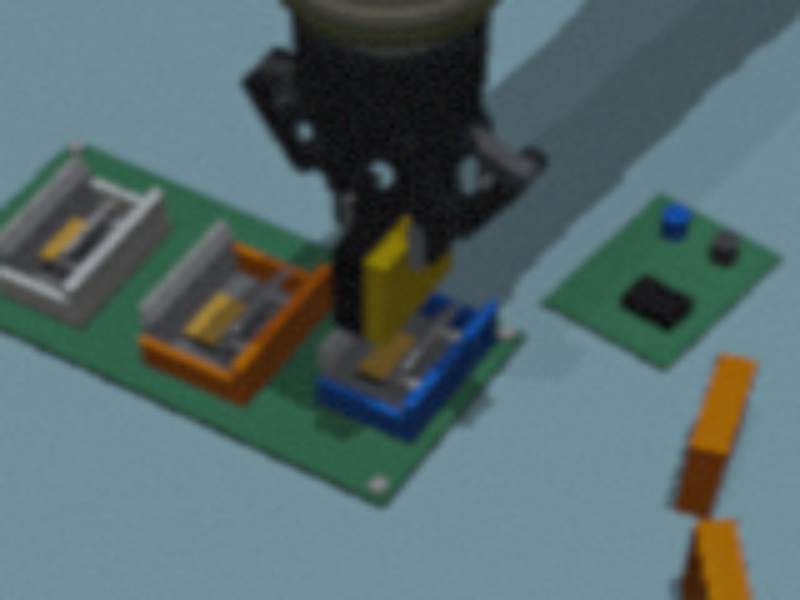

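The wrist depth puts the module 0.4–26.3 mm from the wall plane and about 1 mm off mid-length. It's aligned, so I'll descend.

```bash
python3 -m pendant '[[[0,0,-0.8],[0,0,0],255],[[0,0,-0.8],[0,0,0],255],[[0,0,-0.6],[0,0,0],255],[[0,0,0],[0,0,0],255],[[0,0,0],[0,0,0],255]]'
python3 - <<'E'
from h import *
o=manip.get_obs();r=Ro.from_quat(o['ee_rot']).as_matrix();print(o['position'],np.degrees(np.arctan2(r[1,0],r[0,0])),r[:,2],o['ft_force'])
E
```

```text
clock: 7.65
position: [0.4929, -0.0218, 0.1145]
ee_rot: [0.668, 0.744, 0.0, 0.0]
ft_force: [1.3, -0.4, -0.6]
grip_width: 0.299
[ 0.49292088 -0.02179784  0.11452806] 96.1253924449347 [ 1.09493543e-03  2.19039614e-04 -9.99999377e-01] [ 1.34969955 -0.35430088 -0.55257563]
```

```bash
python3 -m pendant '[[[0,0,-0.4],[0,0,0],255],[[0,0,-0.4],[0,0,0],255],[[0,0,0],[0,0,0],255]]'; python3 -m pendant '[[[0,0,-0.4],[0,0,0],255],[[0,0,-0.3],[0,0,0],255],[[0,0,0],[0,0,0],255]]'
python3 - <<'E'
from h import *
o=manip.get_obs();r=Ro.from_quat(o['ee_rot']).as_matrix();print(o['position'],np.degrees(np.arctan2(r[1,0],r[0,0])),r[:,2],o['ft_force'])
E
```

```text
clock: 8.02
position: [0.4937, -0.021, 0.107]
ee_rot: [0.668, 0.744, 0.002, 0.001]
ft_force: [1.1, -0.5, -3.2]
grip_width: 0.3
clock: 8.4
position: [0.4948, -0.0209, 0.1005]
ee_rot: [0.668, 0.744, 0.002, 0.001]
ft_force: [0.8, 0.3, -4.6]
grip_width: 0.302
[ 0.49478503 -0.02094045  0.10054819] 96.17164247445139 [ 0.00531067  0.0019177  -0.99998406] [ 0.76676742  0.28792603 -4.6239916 ]
```

```bash
python3 -m pendant '[[[0,0,0],[0,0,0],255],[[0,0,0],[0,0,0],255],[[0,0,0],[0,0,0],255]]'; for i in 1 2 ; do python3 -m pendant '[[[0,0,0],[0,0,0],255]]'; done
python3 - <<'E'
from h import *
o=manip.get_obs();r=Ro.from_quat(o['ee_rot']).as_matrix();print(o['position'],np.degrees(np.arctan2(r[1,0],r[0,0])),r[:,2],o['ft_force'])
E
```

```text
clock: 8.78
position: [0.4948, -0.021, 0.1005]
ee_rot: [0.668, 0.744, 0.003, 0.001]
ft_force: [0.3, 0.5, -0.3]
grip_width: 0.303
clock: 8.9
position: [0.4948, -0.0209, 0.1005]
ee_rot: [0.668, 0.744, 0.003, 0.001]
ft_force: [1.0, 0.2, -0.3]
grip_width: 0.302
clock: 9.02
position: [0.4948, -0.0209, 0.1005]
ee_rot: [0.668, 0.744, 0.002, 0.001]
ft_force: [-0.1, 1.3, 0.2]
grip_width: 0.302
[ 0.49480628 -0.02094763  0.10051938] 96.1735378072181 [ 0.00540828  0.00185147 -0.99998366] [-0.06541336  1.29934922  0.15447558]
```

```bash
python3 -m pendant '[[[-0.2,-0.05,0],[-0.1,0.3,0],255],[[0,0,0],[0,0,0],255]]'; python3 -m pendant '[[[0,0,-0.2],[0,0,0],255],[[0,0,-0.2],[0,0,0],255],[[0,0,0],[0,0,0],255]]'; python3 -m pendant '[[[0,0,-0.2],[0,0,0],255],[[0,0,0],[0,0,0],255]]'
python3 - <<'E'
from h import *
o=manip.get_obs();r=Ro.from_quat(o['ee_rot']).as_matrix();print(o['position'],np.degrees(np.arctan2(r[1,0],r[0,0])),r[:,2],o['ft_force'])
E
```

```text
clock: 9.28
position: [0.4937, -0.021, 0.1008]
ee_rot: [0.668, 0.744, 0.001, 0.001]
ft_force: [1.6, 0.3, -1.7]
grip_width: 0.303
clock: 9.65
position: [0.4936, -0.021, 0.0969]
ee_rot: [0.668, 0.744, 0.001, 0.0]
ft_force: [1.7, 1.5, 0.3]
grip_width: 0.303
clock: 9.9
position: [0.4936, -0.0211, 0.0947]
ee_rot: [0.668, 0.744, 0.001, 0.0]
ft_force: [1.4, 1.5, -0.7]
grip_width: 0.303
[ 0.49356746 -0.02107771  0.09468101] 96.18848992582954 [ 1.82313538e-03  6.03231317e-04 -9.99998156e-01] [ 1.44002073  1.50382436 -0.65817026]
```

Run:
```python
from h import *
o=manip.get_obs();print(o['ft_force'],o['torque'])
c=manip.camera('scene');save('s4',cv2.resize(c['pixels'][80:220,180:340],(800,600)))
o=manip.get_obs();print(o['ft_force'],o['torque'])
c=manip.camera('wrist');a=cv2.resize(c['pixels'][120:330,150:360],(600,600));save('w4',a)
W=wcloud(c,o).reshape(-1,3)
a=np.radians(6.1);R=np.array([[np.cos(a),np.sin(a)],[-np.sin(a),np.cos(a)]])
d=(W[:,:2]-[.4948,-.0381])@R.T*1000-[-.5,2.9];z=W[:,2]*1000
for lo in range(20,110,5):
    s=(z>=lo)&(z<lo+5)&(abs(d[:,1]-13)<22)&(abs(d[:,0])<50)
    if s.sum():print(lo,s.sum(),np.percentile(d[s],[2,50,98],axis=0).round(1).tolist())
```

```text
[ 1.44002073  1.50382436 -0.65817026] [ 0.31920946 -0.35853877  0.08196037]
[ 2.25224605  1.55494562 -1.47603792] [ 0.35147582 -0.41975621 -0.00338923]
20 65 [[-39.7, -4.3], [-39.5, 13.7], [-27.2, 33.6]]
25 74 [[-39.7, -4.3], [-39.5, 13.4], [-24.3, 33.6]]
30 562 [[-39.5, -5.0], [-36.9, 14.3], [-28.2, 34.2]]
35 83 [[-34.5, -4.7], [-28.5, 8.7], [-24.4, 29.5]]
40 119 [[-34.5, -5.9], [-28.5, 14.3], [-21.9, 31.5]]
45 194 [[-34.3, -3.1], [-28.3, 11.7], [-16.3, 33.6]]
50 436 [[-34.2, -6.6], [-23.3, -2.0], [0.1, 34.9]]
55 276 [[-33.4, -6.3], [-25.1, -4.2], [-0.7, 25.6]]
60 90 [[-28.9, 1.4], [-28.5, 14.3], [-28.0, 27.1]]
65 108 [[-28.9, 1.7], [-28.5, 14.8], [-28.0, 26.7]]
70 120 [[-28.9, 1.8], [-28.5, 13.0], [-28.1, 27.3]]
75 126 [[-28.9, 1.9], [-28.4, 16.3], [-27.9, 27.5]]
80 180 [[-28.8, -4.3], [-28.5, 13.6], [-9.2, 32.8]]
85 247 [[-28.9, -8.5], [-28.3, 12.0], [-5.6, 33.0]]
90 268 [[-28.9, -8.1], [-28.4, 13.2], [-5.6, 33.1]]
95 638 [[-28.9, -7.7], [-12.7, 20.4], [28.9, 32.4]]
100 6588 [[-27.8, 1.4], [-3.7, 13.9], [29.0, 27.6]]
105 286 [[-10.2, -8.0], [-9.5, 1.7], [10.9, 33.5]]
```

View pics/s4.png

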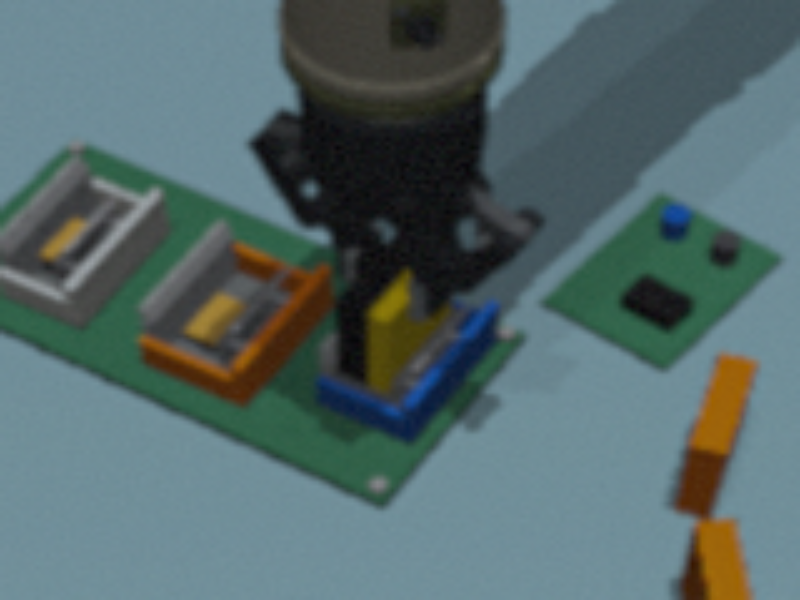

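View pics/w4.png

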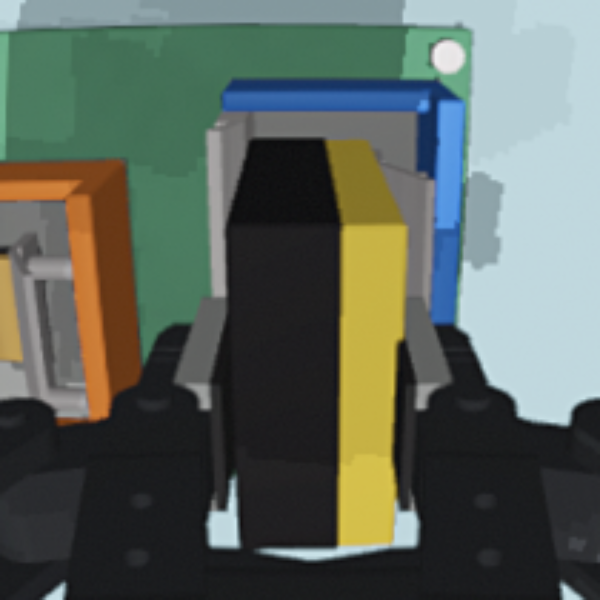

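```bash
python3 - <<'E'
from h import *
import pickle
a=np.radians(6.1);R=np.array([[np.cos(a),np.sin(a)],[-np.sin(a),np.cos(a)]])
for n in ['w2','top','scene']:
    W=np.load('w2.npy') if n=='w2' else cloud(pickle.load(open(n+'.pkl','rb')))
    W=W.reshape(-1,3)
    d=(W[:,:2]-[.4948,-.0381])@R.T*1000-[-.5,2.9];z=W[:,2]*1000
    s=(abs(d[:,0])<8)&(d[:,1]>3)&(d[:,1]<14)&(z<30);print(n,'contacts',s.sum(),np.percentile(z[s],[5,50,95]).round(1))
    s=(abs(abs(d[:,0])-25)<5)&(d[:,1]>4)&(d[:,1]<14)&(z<30);print(n,'floor',s.sum(),np.percentile(z[s],[5,50,95]).round(1) if s.sum() else '')
    s=(abs(d[:,0])<34)&(abs(d[:,1]+40)<0)
E
python3 -m pendant '[[[0,-0.08,-0.2],[0,0,0],255],[[0,0,0],[0,0,0],255]]'; python3 -m pendant '[[[0,0,-0.15],[0,0,0],255],[[0,0,0],[0,0,0],255]]'
```

```text
w2 contacts 128 [18.1 19.2 20.2]
w2 floor 132 [10.2 11.3 12.6]
top contacts 31 [17.5 19.2 22. ]
top floor 38 [ 8.6 10.7 15.5]
scene contacts 25 [14.9 16.2 18.3]
scene floor 26 [ 6.1  9.3 11.9]
clock: 10.25
position: [0.4936, -0.0212, 0.0927]
ee_rot: [0.668, 0.744, 0.001, 0.0]
ft_force: [0.8, 2.0, -2.3]
grip_width: 0.302
clock: 10.5
position: [0.4936, -0.0212, 0.0911]
ee_rot: [0.668, 0.744, 0.001, 0.0]
ft_force: [0.6, 1.8, -0.3]
grip_width: 0.3
```

```bash
python3 -m pendant '[[[0,0,-0.15],[0,0,0],255],[[0,0,0],[0,0,0],255]]'; python3 -m pendant '[[[0,0,-0.15],[0,0,0],255],[[0,0,0],[0,0,0],255]]';python3 -m pendant '[[[0,0,-0.1],[0,0,0],255],[[0,0,0],[0,0,0],255]]';python3 -m pendant '[[[0,0,0],[0,0,0],255]]'
python3 - <<'E'
from h import *
o=manip.get_obs();r=Ro.from_quat(o['ee_rot']).as_matrix();print(o['position'],np.degrees(np.arctan2(r[1,0],r[0,0])),r[:,2],o['ft_force'])
E
```

```text
clock: 10.75
position: [0.4936, -0.0212, 0.0895]
ee_rot: [0.668, 0.744, 0.001, 0.0]
ft_force: [1.5, 0.8, -0.2]
grip_width: 0.302
clock: 11.0
position: [0.4936, -0.0212, 0.0879]
ee_rot: [0.668, 0.744, 0.001, 0.0]
ft_force: [0.3, 1.3, -0.5]
grip_width: 0.298
clock: 11.25
position: [0.4936, -0.0212, 0.0869]
ee_rot: [0.668, 0.744, 0.001, 0.0]
ft_force: [1.3, 2.3, 0.2]
grip_width: 0.303
clock: 11.38
position: [0.4936, -0.0212, 0.0869]
ee_rot: [0.668, 0.744, 0.001, 0.0]
ft_force: [-0.2, 3.6, 3.1]
grip_width: 0.299
[ 0.49359039 -0.02120013  0.08686817] 96.21204455614401 [ 0.00179005  0.00157073 -0.99999716] [-0.21522549  3.55746769  3.14610864]
```

```bash
cat > f.py <<'E'
from h import *
F=[]
for i in range(6):
    o=manip.get_obs();F.append(np.r_[o['ft_force'],o['position']*1000]);manip.camera('top')
F=np.array(F);print(F.mean(0).round(2),F[:,2].round(1),o['clock'])
E
python3 f.py; python3 -m pendant '[[[0,0,-0.08],[0,0,0],255]]'; python3 f.py
```

```text
[ 4.300e-01  2.420e+00  2.130e+00  4.936e+02 -2.121e+01  8.687e+01] [3.1 2.4 1.8 1.9 2.1 1.5] 11.625
clock: 11.8
position: [0.4936, -0.0212, 0.0862]
ee_rot: [0.668, 0.744, 0.001, 0.0]
ft_force: [-0.3, 1.9, 4.6]
grip_width: 0.302
[ 4.0000e-02  1.8600e+00  3.5400e+00  4.9362e+02 -2.1210e+01  8.6100e+01] [4.6 3.9 4.1 2.6 2.7 3.3] 12.05
```

```bash
python3 -m pendant '[[[0,0,-0.05],[0,0,0],255]]'; python3 f.py; python3 -m pendant '[[[0,0,-0.05],[0,0,0],255]]'; python3 f.py
```

```text
clock: 12.22
position: [0.4936, -0.0212, 0.0856]
ee_rot: [0.668, 0.744, 0.001, 0.0]
ft_force: [-0.6, 2.5, 4.1]
grip_width: 0.298
[-2.0000e-01  2.2200e+00  3.3000e+00  4.9361e+02 -2.1220e+01  8.5570e+01] [4.1 4.4 2.4 3.6 2.7 2.6] 12.475
clock: 12.65
position: [0.4936, -0.0212, 0.0851]
ee_rot: [0.668, 0.744, 0.001, 0.0]
ft_force: [-0.7, 2.9, 4.0]
grip_width: 0.298
[ 1.3000e-01  2.4800e+00  3.4300e+00  4.9362e+02 -2.1220e+01  8.5040e+01] [4.  3.9 3.8 2.5 3.5 2.9] 12.9
```

```bash
python3 -m pendant '[[[0,0,-0.06],[0,0,0],255]]'; python3 f.py; python3 -m pendant '[[[0,0,-0.05],[0,0,0],255]]'; python3 f.py;python3 -m pendant '[[[0,0,-0.05],[0,0,0],255]]'; python3 f.py
```

```text
clock: 13.08
position: [0.4936, -0.0212, 0.0845]
ee_rot: [0.668, 0.744, 0.001, 0.0]
ft_force: [0.5, 2.5, 4.6]
grip_width: 0.302
[ 3.600e-01  2.040e+00  3.240e+00  4.936e+02 -2.122e+01  8.439e+01] [4.6 4.1 2.9 2.7 2.5 2.6] 13.325
clock: 13.5
position: [0.4936, -0.0212, 0.0839]
ee_rot: [0.668, 0.744, 0.001, 0.0]
ft_force: [-0.3, 2.4, 4.6]
grip_width: 0.297
[-2.0000e-02  2.0100e+00  3.6500e+00  4.9359e+02 -2.1230e+01  8.3870e+01] [4.6 4.7 3.9 3.  3.1 2.7] 13.75
clock: 13.92
position: [0.4936, -0.0213, 0.0834]
ee_rot: [0.668, 0.744, 0.001, 0.0]
ft_force: [0.7, 1.8, 3.5]
grip_width: 0.3
[-3.0000e-02  2.1600e+00  3.3400e+00  4.9358e+02 -2.1230e+01  8.3340e+01] [3.5 3.4 3.3 3.6 3.6 2.7] 14.175
```

```bash
python3 -m pendant '[[[0,0,-0.05],[0,0,0],255]]'; python3 f.py; python3 -m pendant '[[[0,0,-0.04],[0,0,0],255]]'; python3 f.py;python3 -m pendant '[[[0,0,-0.04],[0,0,0],255]]'; python3 f.py
```

```text
clock: 14.35
position: [0.4936, -0.0212, 0.0829]
ee_rot: [0.668, 0.744, 0.001, 0.0]
ft_force: [-0.2, 2.0, 4.4]
grip_width: 0.301
[-7.0000e-02  2.2300e+00  3.7500e+00  4.9358e+02 -2.1230e+01  8.2810e+01] [4.4 3.8 3.7 3.6 3.2 3.8] 14.6
clock: 14.78
position: [0.4936, -0.0212, 0.0825]
ee_rot: [0.668, 0.744, 0.001, 0.0]
ft_force: [-0.3, 1.5, 4.9]
grip_width: 0.303
[-2.0000e-02  2.2000e+00  4.5500e+00  4.9362e+02 -2.1230e+01  8.2460e+01] [4.9 3.6 4.  4.8 5.  5. ] 15.025
clock: 15.2
position: [0.4936, -0.0212, 0.0822]
ee_rot: [0.668, 0.744, 0.001, 0.0]
ft_force: [-0.7, 2.9, 6.0]
grip_width: 0.298
[-4.1000e-01  2.5000e+00  5.5100e+00  4.9363e+02 -2.1240e+01  8.2120e+01] [6.  5.9 5.5 5.6 5.5 4.6] 15.45
```

```bash
python3 -m pendant '[[[0,0,-0.04],[0,0,0],255]]'; python3 f.py; python3 -m pendant '[[[0,0,-0.04],[0,0,0],255]]'; python3 f.py
```

```text
clock: 15.62
position: [0.4936, -0.0212, 0.0818]
ee_rot: [0.668, 0.744, 0.001, 0.0]
ft_force: [-1.3, 2.3, 5.4]
grip_width: 0.299
[ -0.95   1.98   5.75 493.66 -21.24  81.82] [5.4 5.8 5.7 6.3 5.  6.4] 15.875
clock: 16.05
position: [0.4937, -0.0213, 0.0816]
ee_rot: [0.668, 0.744, 0.001, 0.0]
ft_force: [-1.2, 2.7, 7.6]
grip_width: 0.298
[ -1.23   2.09   6.6  493.68 -21.25  81.57] [7.6 6.9 6.2 6.1 5.9 6.8] 16.3
```

```bash
python3 -m pendant '[[[0,0,-0.05],[0,0,0],255]]'; python3 f.py; python3 -m pendant '[[[0,0,-0.05],[0,0,0],255]]'; python3 f.py
```

```text
clock: 16.48
position: [0.4937, -0.0213, 0.0813]
ee_rot: [0.668, 0.744, 0.001, 0.0]
ft_force: [-2.7, 2.6, 7.3]
grip_width: 0.3
[ -1.23   2.1    6.98 493.71 -21.26  81.26] [7.3 7.3 6.8 6.3 7.2 7. ] 16.725
clock: 16.9
position: [0.4937, -0.0213, 0.081]
ee_rot: [0.668, 0.744, 0.001, 0.0]
ft_force: [-2.1, 2.2, 8.5]
grip_width: 0.302
[ -1.39   2.17   8.15 493.73 -21.26  80.98] [8.5 9.3 7.2 8.3 7.7 8. ] 17.15
```

```bash
python3 -m pendant '[[[0,0,-0.04],[0,0,0],255]]'; python3 f.py
```

```text
clock: 17.32
position: [0.4938, -0.0213, 0.0809]
ee_rot: [0.668, 0.744, 0.001, 0.0]
ft_force: [-2.2, 2.1, 8.9]
grip_width: 0.3
[ -2.1    1.97   8.6  493.76 -21.27  80.86] [8.9 8.4 8.8 9.3 8.2 8. ] 17.575
```

```bash
python3 -m pendant '[[[0,0,0],[0,0,0],120],[[0,0,0],[0,0,0],0],[[0,0,0],[0,0,0],0],[[0,0,0],[0,0,0],0]]'; python3 -m pendant '[[[0,0,2],[0,0,0],0],[[0,0,4],[0,0,0],0],[[0,0,4],[0,0,0],0],[[-2,4,3],[0,0,0],0],[[-2,5,0],[0,0,0],0],[[-2,5,0],[0,0,0],0],[[0,0,0],[0,0,0],0],[[0,0,0],[0,0,0],0]]'
python3 - <<'E'
from h import *
manip.camera('top');manip.camera('top')
o=manip.get_obs();print(o['position'],o['ft_force'])
c=manip.camera('wrist');save('w5',c['pixels'])
W=wcloud(c,o).reshape(-1,3)
a=np.radians(6.1);R=np.array([[np.cos(a),np.sin(a)],[-np.sin(a),np.cos(a)]])
d=(W[:,:2]-[.4948,-.0381])@R.T*1000-[-.5,2.9];z=W[:,2]*1000
s=(z>82)&(z<95)&(abs(d[:,1]-13)<25)&(abs(d[:,0])<45)
P=np.c_[d[s],z[s]];print(len(P),np.percentile(P[:,2],[5,50,95]));
print(cv2.minAreaRect(P[:,:2].astype(np.float32)))
A=np.c_[P[:,:2],np.ones(len(P))];print('slope',np.linalg.lstsq(A,P[:,2],rcond=None)[0])
for lo in range(58,90,5):
    s=(z>=lo)&(z<lo+5)&(abs(d[:,1]-13)<22)&(abs(d[:,0])<50)
    if s.sum():print(lo,s.sum(),np.percentile(d[s],[2,50,98],axis=0).round(1).tolist())
c=manip.camera('scene');save('s5',cv2.resize(c['pixels'][80:220,180:340],(800,600)))
E
```

```text
clock: 18.12
position: [0.4925, -0.0226, 0.0797]
ee_rot: [0.668, 0.744, -0.0, -0.0]
ft_force: [-0.3, 0.6, 0.2]
grip_width: 1.004
clock: 19.12
position: [0.4294, 0.12, 0.2139]
ee_rot: [0.669, 0.743, -0.0, -0.0]
ft_force: [1.0, -0.4, 0.7]
grip_width: 0.999
[0.42955244 0.11971882 0.2137537 ] [-0.27758361 -0.44805663 -0.10450707]
1352 [84.74827196 87.88813869 89.05599536]
((0.9611930847167969, 14.280646324157715), (60.87353515625, 28.533985137939453), 0.2905407249927521)
slope [ 7.09156654e-03 -6.09140876e-02  8.85917523e+01]
58 142 [[-29.1, 3.7], [-13.5, 26.9], [21.6, 27.8]]
63 107 [[-29.0, 3.9], [-10.4, 27.1], [24.1, 28.2]]
68 151 [[-28.7, 3.2], [-11.8, 26.9], [23.3, 27.9]]
73 118 [[-28.6, 3.7], [-11.4, 27.1], [23.3, 28.0]]
78 158 [[-28.9, 5.5], [-11.4, 27.0], [23.2, 27.9]]
83 735 [[-28.8, 1.4], [-2.5, 18.2], [29.2, 27.7]]
88 585 [[-27.5, 1.3], [-0.2, 12.3], [29.2, 26.7]]
```

View pics/w5.png

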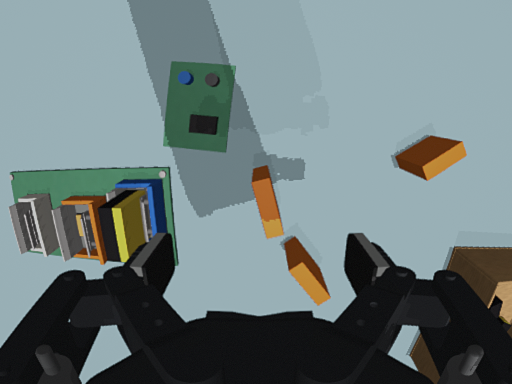

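View pics/s5.png

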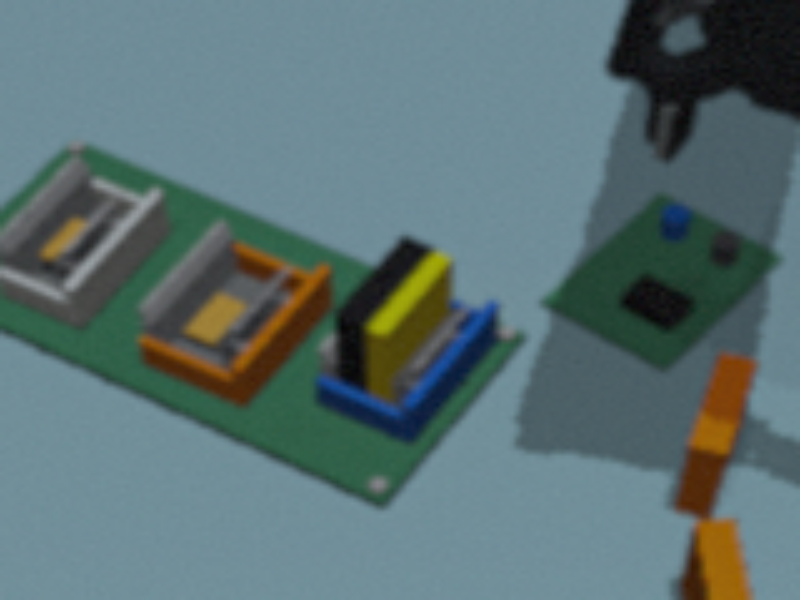

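Run:
```python
from h import *
o=manip.get_obs()
c=manip.camera('wrist')
W=wcloud(c,o).reshape(-1,3)
a=np.radians(6.1);R=np.array([[np.cos(a),np.sin(a)],[-np.sin(a),np.cos(a)]])
d=(W[:,:2]-[.4948,-.0381])@R.T*1000-[-.5,2.9];z=W[:,2]*1000
s=(z>85)&(z<95)&(d[:,1]>2.5)&(d[:,1]<25)&(abs(d[:,0])<27)
A=np.c_[d[s],np.ones(s.sum())];print('top',s.sum(),np.linalg.lstsq(A,z[s],rcond=None)[0],np.median(z[s]))
s=(z>55)&(z<85)&(d[:,1]>25.5)&(d[:,1]<29)&(abs(d[:,0])<27)
A=np.c_[d[s,0],z[s],np.ones(s.sum())];print('face y=f(x,z)',s.sum(),np.linalg.lstsq(A,d[s,1],rcond=None)[0])
```

```text
top 935 [-2.61951922e-03 -1.94576357e-02  8.83460900e+01] 88.10209312601671
face y=f(x,z) 589 [ 2.32185888e-03 -9.37252839e-04  2.73025849e+01]
```

Wrist and scene pictures: the module stands in the blue dock (wrist 125,225; scene crop 395,310). Its face tilt is about 0.001 rad, its foot about 1 mm below the free contact height, and the robot is clear. Handing in.

```bash
python3 -c "
from workcell import manip
print(manip.hand_in(), manip.get_obs()['clock'])"
```

```text
the job is handed in; nothing more can be done
the job is handed in; nothing more can be done
```

I put the module in the blue dock, pressed it onto the contacts, released it and handed the job in at about 20 s of the 51 s allowed. No verdict was reported.

- **Gauging:** the pinch read 26.7 mm at 20 N and about 25.3–26 mm at 45 N; the wrist camera gave 27.5 mm. All of these fall in the blue dock's 24–30 mm range.
- **Pressing:** sliding resistance held steady at about 3.4 N. The contacts were felt at a foot height of about 19 mm, which matched the depth picture. I then pressed about 2 mm further, to 8.6 N at the wrist. That puts roughly 5–7 N on the contacts, above the 4 N needed and well below 15 N. I could only infer this from the wrist force and travel.
- **After release:**
  - The module is upright: its face tilts about 0.001 rad and its top slopes about 0.02 rad in the depth data.
  - Its yaw is within about 0.3° of the dock, and it sits about 1 mm off mid-length.
  - Its foot is about 1 mm below where the contacts were first felt, so they are still pressed.
  - I didn't touch the circuit board, transformer or screwdriver, but I didn't measure their positions afterwards.
- **Disagreements:**
  - The outer face measured about 1 mm farther from the wall than the thickness alone explains; that is within the calibration error.
  - The sideways wrist force never showed the clip's expected 4 N push while the module was held. I had no direct reading of the clip's grip and relied on the thickness for that.

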